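Fish the check weight out from under the drying rack

ROBOT

A 6-joint arm with a two-finger parallel gripper is mounted at the origin on the work surface. World frame = base frame: x ahead of the robot, y to its left, z up, the work surface at z = 0. Lengths are in m, angles in rad, forces in N, time in s.
With the tool pointing down it reaches from about 0.35 to 0.775 m from the base axis. Payload 7.3 kg.
Tool frame: the origin (TCP) lies midway between the tips of the shut fingers; the grasp point (between the pads) lies 19 mm behind it (robot.grip_depth is the z of the grasp point in the tool frame, in m); z points along the fingers, y is the line along which they close (so a half turn about z gives the same grasp; the last joint's range is limited). The gripper opens to 92 mm and grips with 3 to 60 N. Pads are 19 mm wide; open, the fingers measure 130 mm over their backs; the gripper's body (75 mm by 190 mm) begins 47 mm behind the grasp point.
Start: joints at [0.976, 0.342, 1.524, -0, 1.275, -0.146], TCP at [0.228, 0.473, 0.227] pointing down, gripper open.
Joint ranges: [-2.53, 2.53], [-0.77, 2.02], [0.04, 2.7], [-1, 4.14], [0.28, 2.66], [-3.11, 3.11]. Speed limits (rad/s): [2.57, 2.57, 3.14, 3.14, 3.14, 3.14].

INTERFACE

Orientations are given as [roll, pitch, yaw] about the fixed x, y, z axes, in that order (R = Rz(yaw) Ry(pitch) Rx(roll)).
In Python, from cell import robot, viewer gives the robot as it stands.
- The arm moves only by the tool step_arm, never from a script. Its argument "increments" is a list of rows, each an object with "delta_pos": the shift along the tool's x, y, z in cm, a list of three; "dr": the turn, a rotation vector about the tool's x, y, z in degrees, a list of three; "fingers": the closure, from -1 (fully open) to 1 (shut), so that 0 is half open. In form: [{"delta_pos": [tx, ty, tz], "dr": [wx, wy, wz], "fingers": fingers}, ...]. A call has exactly 5 rows; each row is the pose to reach, as a shift and turn from the pose commanded when the call began, along the tool's axes at that moment; what a row does not reach only later rows make up. A row lasts 1/8 s, in which the tool goes at most 62.5 mm and 10.7 degrees, less where a joint would pass 70% of its speed; a pose out of reach is approached as far as the arm can. A call with a gripper value outside its range is refused whole. The fingers move at their own pace and stop on an object; "newtons" is the grip in N (left out, the last holds). Time passes only in rows, so rows that repeat a pose let the fingers close, or fill a call up. It gives the time, the measured TCP pose, the force, the opening and the grip force at its end, in the units of the state.
- robot.observe(): the state, without advancing time (a new reading comes with each control period).
- viewer.read_camera(name): name is "side" or "top"; returns the picture (420x560x3 uint8, red, green, blue); there is no depth.
- viewer.camera_params(name): a dict with "K" (3x3 intrinsics, pixels), "T" (4x4, takes a point from camera to world coordinates). Camera axes: x right, y down, z forward; pixel columns grow to the right and rows downward; lengths in m; the calibration is good to about 2 mm. A picture is of the moment at which its call begins. camera_params takes no time and is no camera call.
- robot.hand_in(): hands the job in; it is judged then, once.
The state is a dict: "time": time; "qpos": joint angles; "qvel": joint speeds; "joint_efforts": joint torques, N m; "tool_pos": TCP position; "tool_rot": TCP orientation; "contact_force": force on the tool from outside, world axes, zero at the start; "torque": the same for the moment, N m; "opening": finger opening in m; "grip_force": force on a finger pad.
Only numpy, scipy, OpenCV 4.12 (cv2) and the standard library are available. Lean on these libraries where they do the work, as an engineer would, in place of code of your own. Each camera call takes 0.05 s, during which the arm holds its last target. There are 200 camera calls.

TASK

The brass check weight of the pigment scale has slipped to the far end of the narrow chute under the drying rack. Take the bent rod from its rest, press its rubber tip gently on top of the weight and drag it, with the rod only, out through the mouth until it lies flat on the tray's apron, wholly clear of the rack; then lay the rod back in its rest the way it lay. Feel your way in, as the foot's length is uncertain: never press the weight or the rack with 7 newtons or more, and leave the fresh samples on the rack, the jar and the tape where they are.

Things in the scene. Friction and masses are not known exactly. Their poses are not given: they have to be found in the camera images.
- rack: Drying rack over a narrow chute, fixed, rigid. Origin on the table under the middle of the chute's mouth; +x runs level from the mouth into the chute, z up. A smooth aluminium tray, 3 mm thick, 90 mm wide, runs from x = -110 mm (open apron before the mouth) to 160. Two wooden battens, x = 0 to 158, 8 mm thick, tops at z = 35, stand 58 mm apart; back stop face at x = 150.
- mouth (a point): Middle of the chute's mouth on the tray's top face (rack x = 0, y = 0, z = 3 mm); axes as the rack's.
- wires (a point): Middle of the rack's roof (rack x = 77, y = 0, z = 68 mm), axes as the rack's: seven 4 mm steel wires along y, centres at z = 68 and rack x = 5, 29, 53 ... 149, so the room over the tray is z = 3 to 66 mm. Side rails and legs, 6 mm bars, at y = +-115. With the samples on it the rack is 80 mm high.
- weight: Flat brass disc, 48 mm across, 8 mm thick, plain top without hole or rim, about 120 g; origin at the centre of its underside. It starts flat on the tray, 1 to 7 mm from the back stop, with no room for the rod behind or beside it. It slides easily on the tray (friction about 0.25).
- rod: Loose bent rod (bare roller frame), 160 g. Origin: centre of the grip of its orange handle, 18 mm wide (y), 24 high (z), x = -70 to 45 mm (cap to -80). A rigid 7 mm steel rod goes on along +x level with the origin to x = 160 and bends straight down. Balance point about x = 20. Under load at its end it pitches a little in the fingers (about 3 N per mm at the tip).
- rod_bend (a point): The rod's bend (160, 0, 0 mm in the rod's frame; axes as the rod's). From it the foot goes straight down to a round rubber tip 12 mm across. The foot is set to a different length each time and stays so: its lowest point is 26 to 36 mm below the bend. How long it is must be felt or seen. The rubber grips brass well (friction about 1.3).
- rest: Fixed rest of the rod: grey base 115 x 60 x 6 mm, two wooden saddles 10 mm long at x = -50 and 37 mm, floors at z = 32, cheeks to z = 42 and 26 mm apart in y. Origin on the table under the rod's grip as it lies, x along the rod. There the rod's origin is at x, y = 0 (+-2), z = 44 mm, its bend to +x. Fingers fit between the saddles beside the grip.
- sample_a: Freshly plastered sample board, terracotta, 120 x 66 x 8 mm, lying loose on the rack's wires; origin at the centre of its underside. Leave it.
- sample_b: Freshly plastered sample board, teal, 120 x 66 x 8 mm, lying loose on the rack's wires; origin at the centre of its underside. Leave it.
- jar: Amber paint jar with white cap, 54 mm across, 70 mm high; origin at the centre of its underside. Leave it.
- tape: Yellow ring (roll core), 84 mm across, 25 mm high; origin at the centre of its underside. Leave it.
Not all that is in view belongs to the job. What is shaped like the rest but pink is not meant.

How it is judged:
By the outcome, as a careful person would: the job done as asked, in the order asked, and still so for the second after the job is handed in, with the robot touching nothing.
It also fails if it takes over 67 s, if anything falls off the work surface, if the arm or the gripper's body presses on something with over 40 N, if the wrist force passes 120 N, or if a joint passes its speed limit or range.

## Working session

There is one attempt and no reset: what is moved stays moved. The work goes in short steps, Python scripts to look and compute and a tool call to move; the robot and the scene stay as the last step left them, time stands still between calls to the robot, and variables do not carry over. Pictures are saved under pics/ and viewed, at most 10 in all, crops included, and the job is handed in when it is done.

Besides the shell and the picture viewer there is one more tool, called after "Request:" as name(argument=value, ...) on one line, values as JSON. step_arm: Moves the arm, as the interface text tells. Its arguments: {"type":"object","properties":{"increments":{"type":"array"},"newtons":{"type":"number"}},"required":["increments"]}

```bash
mkdir -p pics; ls; python3 - <<'E'
from cell import robot, viewer
import cv2,numpy as np
for n in("side","top"):
    im=viewer.read_camera(n); cv2.imwrite(f"pics/{n}0.png",cv2.resize(im[:,:,::-1],(784,588),interpolation=cv2.INTER_CUBIC)); cv2.imwrite(f"pics/{n}0raw.png",im[:,:,::-1])
    p=viewer.camera_params(n); print(n,np.round(p["K"],1).tolist(),np.round(p["T"],3).tolist())
s=robot.observe(); print(s["tool_pos"],s["tool_rot"],s["contact_force"],s["opening"],robot.grip_depth)
E
```

```text
pics
side [[397.6, 0.0, 277.7], [0.0, 397.6, 206.2], [0.0, 0.0, 1.0]] [[1.0, -0.009, 0.029, 0.523], [-0.029, -0.565, 0.824, -0.754], [0.009, -0.825, -0.565, 0.627], [0.0, 0.0, 0.0, 1.0]]
top [[380.4, 0.0, 281.2], [0.0, 380.4, 209.8], [0.0, 0.0, 1.0]] [[0.026, -0.981, 0.193, 0.33], [-1.0, -0.026, 0.002, 0.028], [0.003, -0.193, -0.981, 1.19], [0.0, 0.0, 0.0, 1.0]]
[0.22754713 0.47274802 0.22615421] [-3.14033233e+00 -2.41983344e-04  2.69275996e+00] [-0.10710332 -0.99505968 -0.30086909] 0.09183269213994671 -0.0188
```

View pics/side0.png

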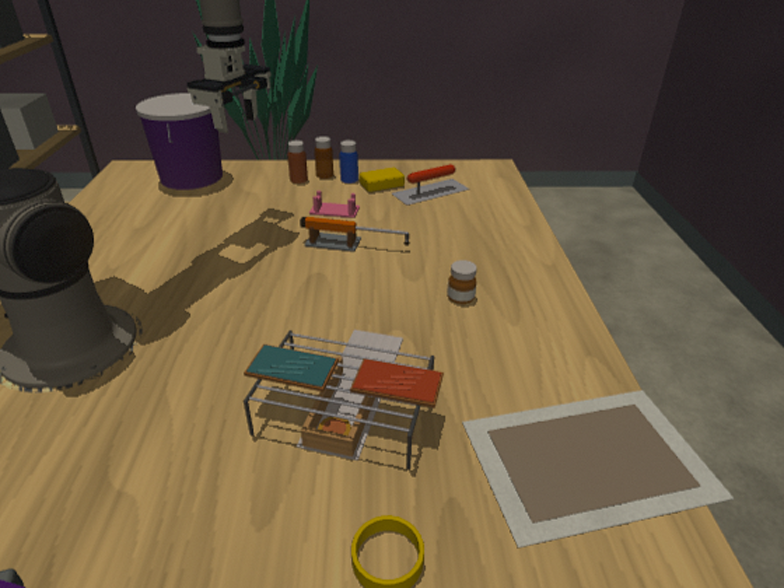

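View pics/top0.png

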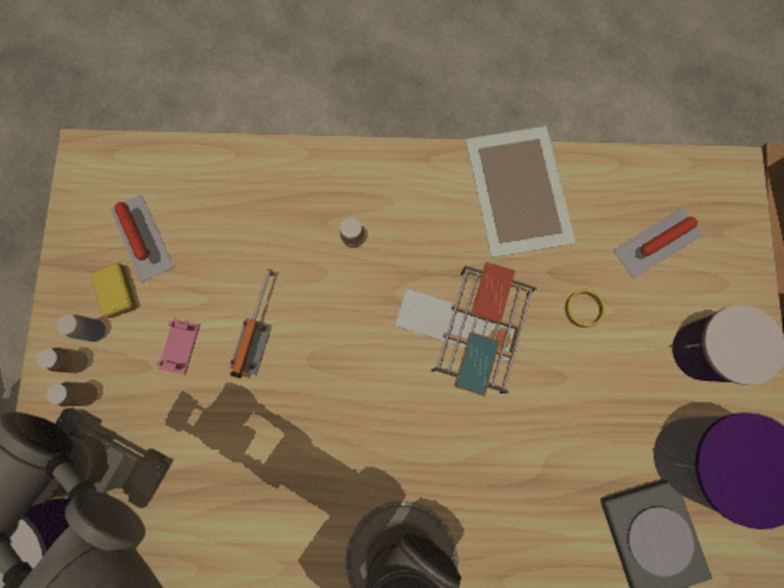

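```bash
python3 - <<'E'
import cv2,numpy as np
t=cv2.imread("pics/top0raw.png");s=cv2.imread("pics/side0raw.png")
r=lambda im,x,y,w,h,k:cv2.resize(im[y:y+h,x:x+w],(w*k,h*k),interpolation=cv2.INTER_CUBIC)
a=np.hstack([r(t,280,185,105,100,4),r(t,155,185,45,100,4)[:, :180],r(t,155,185,45,100,4)[:, :0]])
a=np.clip(a*1.5,0,255).astype(np.uint8)
cv2.imwrite("pics/topc.png",a)
b=np.zeros((600,800,3),np.uint8); q=r(s,170,232,155,100,5)[:,:]; 
b[:500,:775]=q; cv2.imwrite("pics/sidec.png",np.clip(b[:500]*1.4,0,255).astype(np.uint8))
c=r(s,208,130,90,55,8); cv2.imwrite("pics/siderod.png",np.clip(c*1.4,0,255).astype(np.uint8))
E
```

```text
(no output)
```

View pics/topc.png

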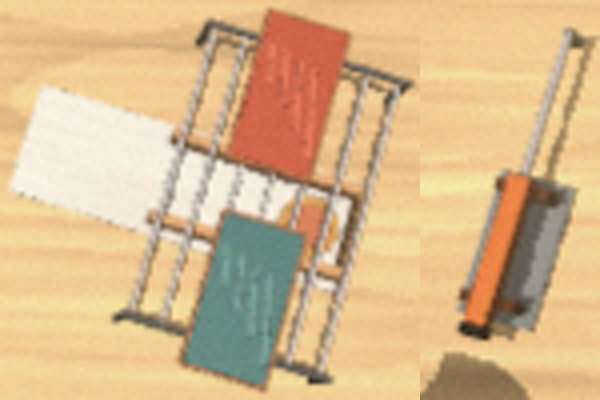

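View pics/sidec.png

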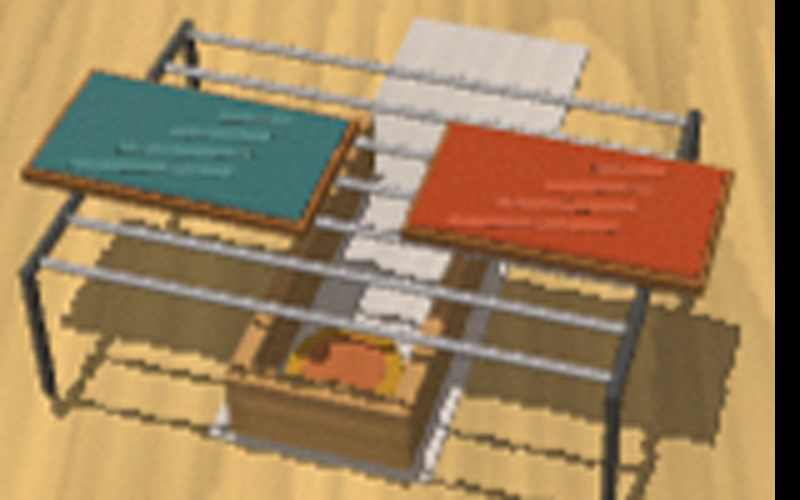

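View pics/siderod.png

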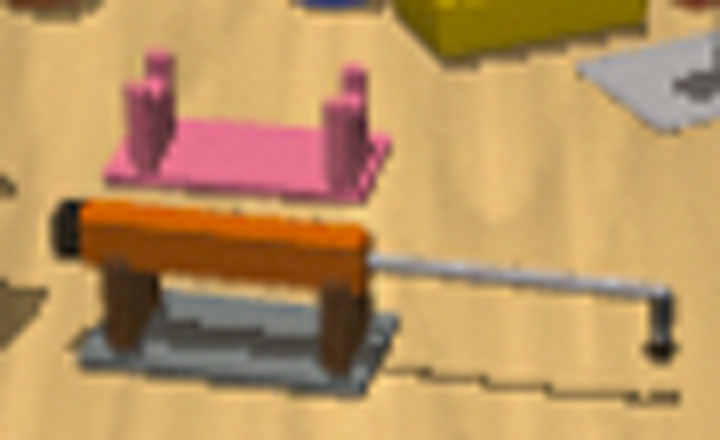

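```bash
cat > h.py <<'E'
import numpy as np
from cell import robot, viewer
from scipy.optimize import least_squares
P={n:viewer.camera_params(n) for n in("side","top")}
def proj(n,p):
    K,T=np.array(P[n]["K"]),np.array(P[n]["T"]); q=(np.asarray(p)-T[:3,3])@T[:3,:3]; u=q@K.T; return u[...,:2]/u[...,2:]
def w(pose,p):
    x,y,a=pose;p=np.asarray(p,float)/1000;c,s=np.cos(a),np.sin(a)
    return np.stack([x+c*p[:,0]-s*p[:,1],y+s*p[:,0]+c*p[:,1],p[:,2]],1)
def fit(obs,x0):
    f=lambda v:np.concatenate([(proj(n,w(v,[p]))[0]-px) for n,p,px in obs])
    r=least_squares(f,x0,loss="soft_l1"); return r.x,r.fun.reshape(-1,2)
def raw(x,y,k,ox,oy): return np.array([ox+(x+.5)/k-.5,oy+(y+.5)/k-.5])
E
python3 - <<'E'
from h import *
T=lambda x,y:raw(x,y,4,280,185); S=lambda x,y:raw(x,y,5,170,232)
R=[("top",(-110,45,3),T(42,86)),("top",(-110,-45,3),T(10,190)),("top",(160,-45,3),T(335,290)),
("top",(5,115,68),T(213,33)),("top",(5,-115,68),T(135,312)),("top",(149,115,68),T(402,95)),("top",(149,-115,68),T(322,375)),
("top",(0,37,35),T(173,133)),
("side",(-110,-45,3),S(415,18)),("side",(-110,45,3),S(590,45)),("side",(160,-45,1),S(208,432)),("side",(160,45,1),S(425,480)),
("side",(5,-115,68),S(190,35)),("side",(5,115,68),S(690,120)),("side",(149,-115,68),S(45,262)),("side",(149,115,68),S(615,377))]
v,e=fit(R,[.5,0,-1.4]);print("rack",v,np.degrees(v[2]));print(np.round(e,1).tolist())
for n in P:
    v2,_=fit([o for o in R if o[0]==n],v);print(n,v2)
T=lambda x,y:raw(x-420,y,4,155,185); S=lambda x,y:raw(x,y,8,208,130)
Q=[("top",(160,0,47),T(570,35)),("top",(-80,0,44),T(473,332)),("top",(45,0,56),T(515,178)),
("side",(160,0,47),S(660,290)),("side",(-80,0,44),S(55,230)),("side",(45,-9,56),S(370,235))]
q,e=fit(Q,[.5,.3,0]);print("rod",q,np.degrees(q[2]));print(np.round(e,1).tolist())
for L in(26,36):print(L,proj("side",w(q,[(160,0,44-L),(160,0,44)])).tolist(),(proj("side",w(q,[(160,0,44-L)]))[0]+.5-[208,130])*8)
print("base",[ (proj("side",w(q,[(a,b,6)]))[0]+.5-[208,130])*8 for a,b in((51,30),(51,-30),(-64,-30))])
# weight center, from side crop ~ (345,368) and top (308,225)
W=[("side",(125,0,11),raw(345,367,5,170,232))]
for u in(110,115,120,125):print(u,(proj("side",w(v,[(u,0,11)]))[0]+.5-[170,232])*5,(proj("top",w(v,[(u,0,11)]))[0]+.5-[280,185])*4)
E
```

```text
rack [ 0.50150473 -0.08934769 -1.85287066] -106.16166897704875
[[-0.2, 0.0], [-0.7, 0.7], [0.9, 2.0], [0.6, -1.3], [-1.7, 1.8], [-0.7, -2.7], [-1.0, 1.2], [0.6, -0.8], [0.2, -0.3], [0.1, 0.2], [0.3, 0.4], [0.7, 0.5], [-1.3, -0.6], [0.6, 0.5], [-1.7, -0.5], [0.6, 0.3]]
side [ 0.50126021 -0.08882713 -1.85332533]
top [ 0.50269122 -0.09028558 -1.84650713]
rod [ 0.44273953  0.34633449 -0.23758033] -13.612350238458534
[[-0.4, 0.1], [-0.5, 1.8], [1.0, -0.5], [0.6, -0.4], [0.9, -0.2], [-0.7, 1.2]]
26 [[290.369007178364, 173.7808246681254], [290.60091790127996, 166.3274021466093]] [662.95205743 354.24659735]
36 [[290.2812891360045, 176.60001139758893], [290.60091790127996, 166.3274021466093]] [662.25031309 376.80009118]
base [array([407.62382104, 313.65220503]), array([369.1603225 , 387.83305787]), array([ 84.07931959, 354.61103788])]
110 [358.88558476 346.13644552] [294.57714144 222.58567322]
115 [354.8783885 355.2358172] [300.77099554 224.52908517]
120 [350.83111491 364.42619479] [306.96777902 226.47341626]
125 [346.74315973 373.70895042] [313.16749397 228.41866715]
```

```bash
cat >> h.py <<'E'
from scipy.spatial.transform import Rotation as Ro
RACK=np.array([.5015,-.0893,-1.853]); ROD=np.array([.4427,.3463,-.2376]); G=.0188
def rodpose(frame,p,a=0):  # rod origin at p (mm, in frame), rod yaw = frame yaw + a -> tcp, yaw
    return w(frame,[p])[0]-[0,0,G], frame[2]+a+np.pi
def go(pos,yaw):
    s=robot.observe(); R=Ro.from_euler("xyz",s["tool_rot"]); D=Ro.from_euler("xyz",[np.pi,0,yaw])
    print("t",round(s["time"],2),"tcp",np.round(s["tool_pos"],4),"dpos_cm",np.round(R.inv().apply(pos-s["tool_pos"])*100,2),"dr",np.round((R.inv()*D).as_rotvec(degrees=True),2),"F",np.round(s["contact_force"],2),"M",np.round(s["torque"],3))
E
python3 -c "
from h import *
p,y=rodpose(ROD,(0,0,44));go(p+[0,0,.06],y);go(p,y)"
```

```text
t 0.1 tcp [0.2275 0.4727 0.2262] dpos_cm [-24.87  -2.04  14.09] dr [ -0.07  -0.02 -12.1 ] F [-0.11 -1.   -0.3 ] M [-0.013 -0.04   0.042]
t 0.1 tcp [0.2275 0.4727 0.2262] dpos_cm [-24.88  -2.03  20.09] dr [ -0.07  -0.02 -12.1 ] F [-0.11 -1.   -0.3 ] M [-0.013 -0.04   0.042]
```

Request:
step_arm(increments=[{"delta_pos": [-6,-0.5,1],"dr": [0,0,-4],"fingers": 0},{"delta_pos": [-12,-1,3],"dr": [0,0,-8],"fingers": 0},{"delta_pos": [-18,-1.5,6],"dr": [0,0,-12.1],"fingers": 0},{"delta_pos": [-23,-2,10],"dr": [0,0,-12.1],"fingers": 0},{"delta_pos": [-24.9,-2.04,14],"dr": [0,0,-12.1],"fingers": 0}], newtons=25)

```text
time: 0.72
tool_pos: [0.4457, 0.3451, 0.0857]
tool_rot: [3.141, 0.001, 2.902]
contact_force: [0.2, 0.2, 0.0]
opening: 0.0478
grip_force: 0.0
```

```bash
python3 -c "
from h import *
import cv2
im=viewer.read_camera('top')[185:285,140:240];im2=viewer.read_camera('side')[110:210,190:310]
a=np.hstack([cv2.resize(im,None,fx=3.5,fy=3.5,interpolation=2),cv2.resize(im2,None,fx=3.5,fy=3.5,interpolation=2)])
cv2.imwrite('pics/g1.png',np.clip(a[:,:,::-1]*1.4,0,255).astype(np.uint8))
p,y=rodpose(ROD,(0,0,44));go(p,y)"
```

```text
t 0.82 tcp [0.4425 0.3434 0.0818] dpos_cm [0.02 0.32 5.65] dr [-0.38 -0.37 -0.19] F [-0.79  0.44  0.59] M [0.017 0.013 0.042]
```

View pics/g1.png

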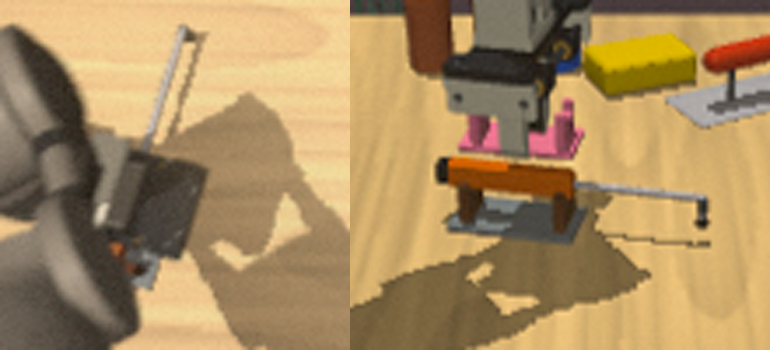

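Request:
step_arm(increments=[{"delta_pos": [0,0,1.5],"dr": [0,0,0],"fingers": 0},{"delta_pos": [0,0,3],"dr": [0,0,0],"fingers": 0},{"delta_pos": [0,0,4.5],"dr": [0,0,0],"fingers": 0},{"delta_pos": [0,0,5.5],"dr": [0,0,0],"fingers": 0},{"delta_pos": [0,0,6],"dr": [0,0,0],"fingers": 0}])

```text
time: 1.45
tool_pos: [0.4429, 0.3468, 0.0262]
tool_rot: [-3.141, -0.0, 2.904]
contact_force: [-0.1, -0.1, -0.1]
opening: 0.0459
grip_force: 0.0
```

Request:
step_arm(increments=[{"delta_pos": [0,0,0],"dr": [0,0,0],"fingers": 0.3},{"delta_pos": [0,0,0],"dr": [0,0,0],"fingers": 0.5},{"delta_pos": [0,0,0],"dr": [0,0,0],"fingers": 0.7},{"delta_pos": [0,0,0],"dr": [0,0,0],"fingers": 1},{"delta_pos": [0,0,0],"dr": [0,0,0],"fingers": 1}], newtons=30)

```text
time: 2.08
tool_pos: [0.4435, 0.3467, 0.0271]
tool_rot: [3.141, 0.001, 2.904]
contact_force: [-1.1, 0.0, 2.4]
opening: 0.0179
grip_force: 30.0
```

```bash
python3 -c "
from h import *
p,y=rodpose(ROD,(0,0,44));go(p,y)"
```

```text
t 2.08 tcp [0.4435 0.3467 0.0271] dpos_cm [ 0.07 -0.06  0.19] dr [ 0.03  0.03 -0.  ] F [-1.07  0.01  2.36] M [-0.134  0.061  0.027]
```

```bash
python3 -c "
from h import *
r=least_squares(lambda v:np.r_[proj('top',[v[0],v[1],.07])-[250.5,165],proj('side',[v[0],v[1],.07])-[331,191]],[.6,.1]);print('jar',r.x,r.fun)
for X in(-220,-38):print(rodpose(RACK,(X,0,48)), w(RACK,[(X,0,0)]))
print('jar in rack', [(np.array([[np.cos(RACK[2]),np.sin(RACK[2])],[-np.sin(RACK[2]),np.cos(RACK[2])]])@(r.x-RACK[:2]))*1000])"
```

```text
jar [0.69128469 0.12781511] [ 0.45474571 -1.22700298 -1.02984861 -0.41515454]
(array([0.56276402, 0.1219977 , 0.0292    ]), np.float64(1.2885926535897931)) [[0.56276402 0.1219977  0.        ]]
(array([ 0.51208197, -0.05280312,  0.0292    ]), np.float64(1.2885926535897931)) [[ 0.51208197 -0.05280312  0.        ]]
jar in rack [array([-261.37681128,  121.8169281 ])]
```

Request:
step_arm(increments=[{"delta_pos": [0,0,-0.6],"dr": [0,0,0],"fingers": 1},{"delta_pos": [0,0,-2],"dr": [0,0,0],"fingers": 1},{"delta_pos": [0,0,-5],"dr": [0,0,0],"fingers": 1},{"delta_pos": [0,0,-8],"dr": [0,0,0],"fingers": 1},{"delta_pos": [0,0,-10],"dr": [0,0,0],"fingers": 1}])

```text
time: 2.7
tool_pos: [0.4437, 0.3469, 0.1291]
tool_rot: [3.14, 0.002, 2.904]
contact_force: [0.2, -0.1, -1.5]
opening: 0.018
grip_force: 30.0
```

```bash
sed -i 's/G=.0188/G=.0169/' h.py; python3 -c "
from h import *
p,y=rodpose(RACK,(-228,0,50));p[2]=.129;go(p,y)"
```

```text
t 2.7 tcp [0.4437 0.3469 0.1291] dpos_cm [-1.690e+01 -1.826e+01  1.000e-02] dr [ 0.16 -0.   92.56] F [ 0.22 -0.05 -1.48] M [ 0.028  0.093 -0.008]
```

Request:
step_arm(increments=[{"delta_pos": [-1.9,-2.1,0],"dr": [0,0,10],"fingers": 1},{"delta_pos": [-3.8,-4.1,0],"dr": [0,0,20],"fingers": 1},{"delta_pos": [-5.7,-6.2,0],"dr": [0,0,30],"fingers": 1},{"delta_pos": [-7.6,-8.2,0],"dr": [0,0,40],"fingers": 1},{"delta_pos": [-9.5,-10.2,0],"dr": [0,0,50],"fingers": 1}])

```text
time: 3.32
tool_pos: [0.5121, 0.2244, 0.1277]
tool_rot: [3.141, 0.0, 2.026]
contact_force: [-0.2, 0.1, -1.5]
opening: 0.0178
grip_force: 29.9
```

```bash
python3 -c "
from h import *
p,y=rodpose(RACK,(-228,0,50));p[2]=.129;go(p,y)"
```

```text
t 3.33 tcp [0.5121 0.2244 0.1277] dpos_cm [-10.83   0.6   -0.13] dr [ 5.000e-02 -2.000e-02  4.222e+01] F [-0.16  0.09 -1.49] M [ 0.057  0.037 -0.064]
```

Request:
step_arm(increments=[{"delta_pos": [-2.5,0.1,0],"dr": [0,0,9.5],"fingers": 1},{"delta_pos": [-5,0.3,0],"dr": [0,0,19],"fingers": 1},{"delta_pos": [-7.5,0.4,0],"dr": [0,0,29],"fingers": 1},{"delta_pos": [-10,0.6,0],"dr": [0,0,38],"fingers": 1},{"delta_pos": [-10.85,0.6,0],"dr": [0,0,42.5],"fingers": 1}])

```text
time: 3.95
tool_pos: [0.566, 0.1293, 0.1276]
tool_rot: [3.141, -0.0, 1.285]
contact_force: [-0.6, -1.2, -1.1]
opening: 0.018
grip_force: 30.0
```

```bash
python3 - <<'E'
from h import *
import cv2
p,y=rodpose(RACK,(-228,0,50));go(p,y)
a=viewer.read_camera('top')[170:290,240:390];b=viewer.read_camera('side')[170:320,180:340]
a=cv2.resize(a,(375,300),interpolation=2);b=cv2.resize(b,(400,375),interpolation=2)
c=np.zeros((375,775,3),np.uint8);c[:300,:375]=a;c[:,375:]=b
cv2.imwrite('pics/e1.png',np.clip(c[:,:,::-1]*1.4,0,255).astype(np.uint8))
go(p,y)
E
```

```text
t 3.95 tcp [0.566  0.1293 0.1276] dpos_cm [ 0.01 -0.12  9.45] dr [ 0.06 -0.02 -0.23] F [-0.56 -1.17 -1.11] M [-0.094  0.042  0.01 ]
t 4.05 tcp [0.5657 0.1297 0.1275] dpos_cm [-0.03 -0.07  9.44] dr [ 0.05 -0.02 -0.06] F [-0.16  0.14 -1.71] M [-0.045  0.105 -0.008]
```

View pics/e1.png

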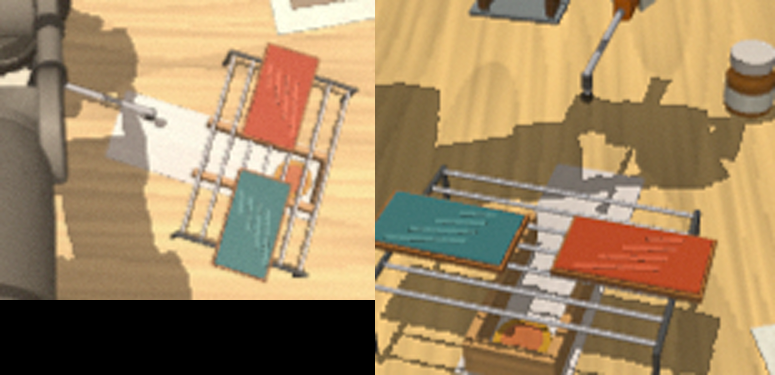

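Request:
step_arm(increments=[{"delta_pos": [0,-0.07,3],"dr": [0,0,0],"fingers": 1},{"delta_pos": [0,-0.07,6],"dr": [0,0,0],"fingers": 1},{"delta_pos": [0,-0.07,8.5],"dr": [0,0,0],"fingers": 1},{"delta_pos": [0,-0.07,9.4],"dr": [0,0,0],"fingers": 1},{"delta_pos": [0,-0.07,9.4],"dr": [0,0,0],"fingers": 1}])

```text
time: 4.68
tool_pos: [0.5644, 0.1311, 0.0329]
tool_rot: [-3.141, 0.0, 1.291]
contact_force: [-0.2, -0.2, -2.0]
opening: 0.018
grip_force: 30.0
```

```bash
python3 - <<'E'
from h import *
import cv2
p,y=rodpose(RACK,(-42,0,50));go(p,y)
o,_=rodpose(RACK,(-228,0,50))
b=viewer.read_camera('side');cv2.imwrite('pics/e2.png',np.clip(cv2.resize(b[185:275,230:310],(640,720)[:2],interpolation=2)[:600,:,::-1]*1.4,0,255).astype(np.uint8))
E
```

```text
t 4.67 tcp [0.5644 0.1311 0.0329] dpos_cm [-18.72   0.06  -0.02] dr [-0.02  0.    0.12] F [-0.24 -0.19 -1.99] M [-0.008  0.088  0.065]
```

View pics/e2.png

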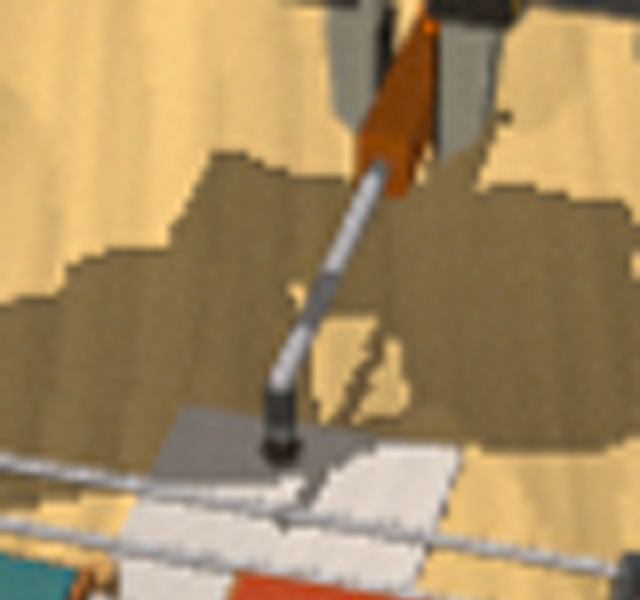

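```bash
python3 - <<'E'
from h import *
for z in(53.5,50,24,20,14):print(z,(proj('side',w(RACK,[(-69.2,0,z)]))[0]+.5-[230,185])*8)
print((proj('side',w(RACK,[(-110,-45,3),(-110,45,3)]))+.5-[230,185])*8)
E
```

```text
53.5 [287.22562282 376.65130565]
50 [287.32641168 386.10278977]
24 [288.06189351 455.07266046]
20 [288.17301529 465.49311541]
14 [288.3387051  481.03069098]
[[186.3989895  402.79664038]
 [465.73995518 450.64702128]]
```

Request:
step_arm(increments=[{"delta_pos": [-1.5,0,0],"dr": [0,0,0],"fingers": 1},{"delta_pos": [-4,0,0],"dr": [0,0,0],"fingers": 1},{"delta_pos": [-6.5,0.05,0],"dr": [0,0,0],"fingers": 1},{"delta_pos": [-9,0.05,0],"dr": [0,0,0],"fingers": 1},{"delta_pos": [-11.5,0.05,0],"dr": [0,0,0],"fingers": 1}])

```text
time: 5.35
tool_pos: [0.533, 0.0185, 0.0337]
tool_rot: [3.14, -0.0, 1.289]
contact_force: [-0.0, -0.0, -2.1]
opening: 0.0178
grip_force: 30.0
```

Request:
step_arm(increments=[{"delta_pos": [-2.5,0,0.1],"dr": [0,0,0],"fingers": 1},{"delta_pos": [-5,0,0.2],"dr": [0,0,0],"fingers": 1},{"delta_pos": [-6.5,0,0.3],"dr": [0,0,0],"fingers": 1},{"delta_pos": [-7.1,0,0.4],"dr": [0,0,0],"fingers": 1},{"delta_pos": [-7.1,0,0.4],"dr": [0,0,0],"fingers": 1}])

```text
time: 5.98
tool_pos: [0.5135, -0.0481, 0.0289]
tool_rot: [3.141, -0.0, 1.289]
contact_force: [-0.7, 0.6, -2.3]
opening: 0.0175
grip_force: 30.0
```

```bash
python3 - <<'E'
from h import *
p,y=rodpose(RACK,(-42,0,46));go(p,y)
E
```

```text
t 5.97 tcp [ 0.5135 -0.0481  0.0289] dpos_cm [-0.09 -0.   -0.02] dr [ 0.02 -0.01  0.03] F [-0.7   0.63 -2.26] M [-0.009  0.105  0.019]
```

Request:
step_arm(increments=[{"delta_pos": [0,0,0.05],"dr": [0,0,0],"fingers": 1},{"delta_pos": [0,0,0.1],"dr": [0,0,0],"fingers": 1},{"delta_pos": [0,0,0.1],"dr": [0,0,0],"fingers": 1},{"delta_pos": [0,0,0.1],"dr": [0,0,0],"fingers": 1},{"delta_pos": [0,0,0.1],"dr": [0,0,0],"fingers": 1}])

```text
time: 6.6
tool_pos: [0.5134, -0.048, 0.0277]
tool_rot: [3.142, -0.0, 1.29]
contact_force: [0.2, -0.8, -1.3]
opening: 0.0177
grip_force: 30.0
```

```bash
echo 'p,y=rodpose(RACK,(-42,0,41));go(p,y)
print(np.round(robot.observe()["torque"],3))' >f.txt; (echo 'from h import *';cat f.txt)>f.py; python3 f.py
```

```text
t 6.6 tcp [ 0.5134 -0.048   0.0277] dpos_cm [-0.1   0.01  0.36] dr [ 0.   -0.01  0.06] F [ 0.21 -0.79 -1.34] M [-0.058  0.059  0.015]
[-0.058  0.059  0.015]
```

Request:
step_arm(increments=[{"delta_pos": [0,0,0.05],"dr": [0,0,0],"fingers": 1},{"delta_pos": [0,0,0.1],"dr": [0,0,0],"fingers": 1},{"delta_pos": [0,0,0.1],"dr": [0,0,0],"fingers": 1},{"delta_pos": [0,0,0.1],"dr": [0,0,0],"fingers": 1},{"delta_pos": [0,0,0.1],"dr": [0,0,0],"fingers": 1}])

```text
time: 7.22
tool_pos: [0.5134, -0.048, 0.0267]
tool_rot: [3.142, -0.0, 1.29]
contact_force: [-0.5, -0.7, -1.6]
opening: 0.0176
grip_force: 30.0
```

```bash
python3 f.py
```

```text
t 7.22 tcp [ 0.5134 -0.048   0.0267] dpos_cm [-0.1   0.01  0.26] dr [ 0.   -0.    0.06] F [-0.45 -0.68 -1.56] M [-0.009  0.038 -0.048]
[-0.009  0.038 -0.048]
```

Request:
step_arm(increments=[{"delta_pos": [0,0,0.05],"dr": [0,0,0],"fingers": 1},{"delta_pos": [0,0,0.1],"dr": [0,0,0],"fingers": 1},{"delta_pos": [0,0,0.1],"dr": [0,0,0],"fingers": 1},{"delta_pos": [0,0,0.1],"dr": [0,0,0],"fingers": 1},{"delta_pos": [0,0,0.1],"dr": [0,0,0],"fingers": 1}])

```text
time: 7.85
tool_pos: [0.5134, -0.048, 0.0257]
tool_rot: [3.142, -0.0, 1.29]
contact_force: [0.4, -0.0, -1.9]
opening: 0.0181
grip_force: 30.0
```

```bash
python3 f.py
```

```text
t 7.85 tcp [ 0.5134 -0.048   0.0257] dpos_cm [-0.1   0.01  0.16] dr [ 0.   -0.01  0.06] F [ 0.4  -0.03 -1.88] M [-0.021  0.063  0.034]
[-0.021  0.063  0.034]
```

Request:
step_arm(increments=[{"delta_pos": [0,0,0.05],"dr": [0,0,0],"fingers": 1},{"delta_pos": [0,0,0.1],"dr": [0,0,0],"fingers": 1},{"delta_pos": [0,0,0.1],"dr": [0,0,0],"fingers": 1},{"delta_pos": [0,0,0.1],"dr": [0,0,0],"fingers": 1},{"delta_pos": [0,0,0.1],"dr": [0,0,0],"fingers": 1}])

```text
time: 8.48
tool_pos: [0.5134, -0.048, 0.0247]
tool_rot: [3.142, -0.0, 1.29]
contact_force: [0.2, -0.1, -1.2]
opening: 0.0177
grip_force: 30.0
```

```bash
python3 f.py
```

```text
t 8.47 tcp [ 0.5134 -0.048   0.0247] dpos_cm [-0.09  0.01  0.06] dr [ 0.   -0.01  0.05] F [ 0.19 -0.13 -1.17] M [-0.043  0.068 -0.015]
[-0.043  0.068 -0.015]
```

Request:
step_arm(increments=[{"delta_pos": [0,0,0.05],"dr": [0,0,0],"fingers": 1},{"delta_pos": [0,0,0.1],"dr": [0,0,0],"fingers": 1},{"delta_pos": [0,0,0.1],"dr": [0,0,0],"fingers": 1},{"delta_pos": [0,0,0.1],"dr": [0,0,0],"fingers": 1},{"delta_pos": [0,0,0.1],"dr": [0,0,0],"fingers": 1}])

```text
time: 9.1
tool_pos: [0.5134, -0.048, 0.0238]
tool_rot: [3.141, -0.0, 1.29]
contact_force: [-0.4, 0.2, -0.1]
opening: 0.018
grip_force: 30.0
```

```bash
python3 f.py
```

```text
t 9.1 tcp [ 0.5134 -0.048   0.0238] dpos_cm [-0.1   0.   -0.03] dr [ 0.01 -0.01  0.06] F [-0.43  0.22 -0.13] M [-0.172  0.097  0.032]
[-0.172  0.097  0.032]
```

Request:
step_arm(increments=[{"delta_pos": [0,0,0.03],"dr": [0,0,0],"fingers": 1},{"delta_pos": [0,0,0.06],"dr": [0,0,0],"fingers": 1},{"delta_pos": [0,0,0.06],"dr": [0,0,0],"fingers": 1},{"delta_pos": [0,0,0.06],"dr": [0,0,0],"fingers": 1},{"delta_pos": [0,0,0.06],"dr": [0,0,0],"fingers": 1}])

```text
time: 9.72
tool_pos: [0.5134, -0.0481, 0.0232]
tool_rot: [3.141, -0.0, 1.29]
contact_force: [0.6, 0.8, 0.5]
opening: 0.0181
grip_force: 30.0
```

```bash
python3 f.py; python3 -c "
from h import *
p,y=rodpose(RACK,(-225,0,41));go(p,y)"
```

```text
t 9.72 tcp [ 0.5134 -0.0481  0.0232] dpos_cm [-0.09  0.   -0.09] dr [ 0.01 -0.    0.06] F [0.61 0.78 0.48] M [-0.283  0.112  0.023]
[-0.283  0.112  0.023]
t 9.72 tcp [ 0.5134 -0.0481  0.0232] dpos_cm [18.21  0.02 -0.09] dr [ 0.01 -0.    0.06] F [0.61 0.78 0.48] M [-0.283  0.112  0.023]
```

Request:
step_arm(increments=[{"delta_pos": [0.15,0,0],"dr": [0,0,0],"fingers": 1},{"delta_pos": [0.4,0,0],"dr": [0,0,0],"fingers": 1},{"delta_pos": [0.8,0,0],"dr": [0,0,0],"fingers": 1},{"delta_pos": [1.2,0,0],"dr": [0,0,0],"fingers": 1},{"delta_pos": [1.5,0,0],"dr": [0,0,0],"fingers": 1}])

```text
time: 10.35
tool_pos: [0.5176, -0.0333, 0.0231]
tool_rot: [3.142, -0.0, 1.29]
contact_force: [-1.7, -1.2, 0.6]
opening: 0.0183
grip_force: 30.0
```

```bash
cat > f.py <<'E'
from h import *
p,y=rodpose(RACK,(-225,0,41));go(p,y)
E
python3 f.py
```

```text
t 10.35 tcp [ 0.5176 -0.0333  0.0231] dpos_cm [16.67  0.03 -0.1 ] dr [ 0.   -0.    0.07] F [-1.7  -1.25  0.56] M [-0.48   0.202 -0.002]
```

Request:
step_arm(increments=[{"delta_pos": [0.5,0,0],"dr": [0,0,0],"fingers": 1},{"delta_pos": [1,0,0],"dr": [0,0,0],"fingers": 1},{"delta_pos": [1.5,0,0],"dr": [0,0,0],"fingers": 1},{"delta_pos": [2,0,0],"dr": [0,0,0],"fingers": 1},{"delta_pos": [2.5,0,0],"dr": [0,0,0],"fingers": 1}])

```text
time: 10.98
tool_pos: [0.5246, -0.0092, 0.0231]
tool_rot: [3.142, -0.0, 1.29]
contact_force: [0.3, -0.4, -0.2]
opening: 0.0181
grip_force: 30.0
```

```bash
python3 f.py; python3 - <<'E'
from h import *
import cv2
a=viewer.read_camera('top')[185:285,280:385];b=viewer.read_camera('side')[215:335,200:300]
a=cv2.resize(a,(420,400),interpolation=2);b=cv2.resize(b,(333,400),interpolation=2)
cv2.imwrite('pics/d1.png',np.clip(np.hstack([a,b])[:,:,::-1]*1.4,0,255).astype(np.uint8))
E
```

```text
t 10.97 tcp [ 0.5246 -0.0092  0.0231] dpos_cm [14.17  0.03 -0.1 ] dr [ 0.   -0.    0.06] F [ 0.28 -0.44 -0.22] M [-0.506  0.187  0.027]
```

View pics/d1.png

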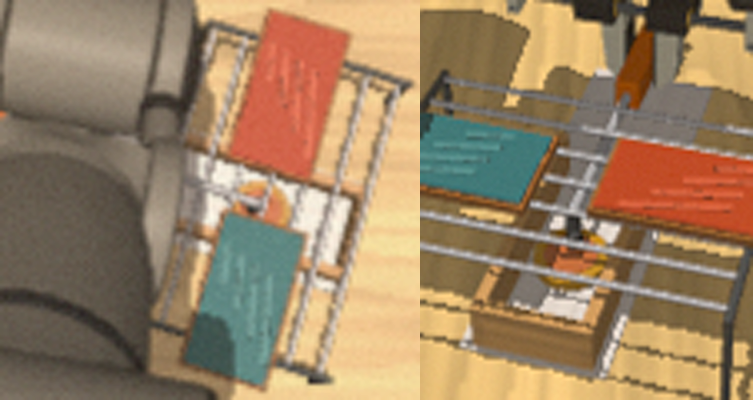

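Request:
step_arm(increments=[{"delta_pos": [0.6,0,0],"dr": [0,0,0],"fingers": 1},{"delta_pos": [1.2,0,0],"dr": [0,0,0],"fingers": 1},{"delta_pos": [1.8,0,0],"dr": [0,0,0],"fingers": 1},{"delta_pos": [2.4,0,0],"dr": [0,0,0],"fingers": 1},{"delta_pos": [3,0,0],"dr": [0,0,0],"fingers": 1}])

```text
time: 11.7
tool_pos: [0.5329, 0.0197, 0.0231]
tool_rot: [-3.142, -0.0, 1.29]
contact_force: [-0.9, -1.0, 0.6]
opening: 0.0177
grip_force: 30.0
```

```bash
python3 f.py
```

```text
t 11.7 tcp [0.5329 0.0197 0.0231] dpos_cm [11.16  0.03 -0.1 ] dr [-0.   -0.    0.06] F [-0.91 -0.96  0.6 ] M [-0.469  0.167  0.019]
```

Request:
step_arm(increments=[{"delta_pos": [0.6,0,0],"dr": [0,0,0],"fingers": 1},{"delta_pos": [1.2,0,0],"dr": [0,0,0],"fingers": 1},{"delta_pos": [1.8,0,0],"dr": [0,0,0],"fingers": 1},{"delta_pos": [2.4,0,0],"dr": [0,0,0],"fingers": 1},{"delta_pos": [3,0,0],"dr": [0,0,0],"fingers": 1}])

```text
time: 12.32
tool_pos: [0.5412, 0.0484, 0.0231]
tool_rot: [3.142, -0.0, 1.29]
contact_force: [0.7, -1.2, 0.6]
opening: 0.0175
grip_force: 30.0
```

```bash
python3 f.py
```

```text
t 12.32 tcp [0.5412 0.0484 0.0231] dpos_cm [ 8.17  0.03 -0.1 ] dr [ 0.   -0.    0.05] F [ 0.73 -1.2   0.63] M [-0.475  0.185 -0.011]
```

Very steady; continue out.

Request:
step_arm(increments=[{"delta_pos": [0.6,0,0],"dr": [0,0,0],"fingers": 1},{"delta_pos": [1.2,0,0],"dr": [0,0,0],"fingers": 1},{"delta_pos": [1.8,0,0],"dr": [0,0,0],"fingers": 1},{"delta_pos": [2.4,0,0],"dr": [0,0,0],"fingers": 1},{"delta_pos": [3,0,0],"dr": [0,0,0],"fingers": 1}])

```text
time: 12.95
tool_pos: [0.5496, 0.0772, 0.0231]
tool_rot: [3.142, -0.0, 1.289]
contact_force: [0.6, -0.5, 0.0]
opening: 0.0178
grip_force: 30.0
```

Request:
step_arm(increments=[{"delta_pos": [0.6,0,0],"dr": [0,0,0],"fingers": 1},{"delta_pos": [1.2,0,0],"dr": [0,0,0],"fingers": 1},{"delta_pos": [1.8,0,0],"dr": [0,0,0],"fingers": 1},{"delta_pos": [2.4,0,0],"dr": [0,0,0],"fingers": 1},{"delta_pos": [3,0,0],"dr": [0,0,0],"fingers": 1}])

```text
time: 13.58
tool_pos: [0.5579, 0.1061, 0.0231]
tool_rot: [-3.142, -0.0, 1.29]
contact_force: [-0.9, -1.2, 0.4]
opening: 0.0179
grip_force: 30.0
```

Request:
step_arm(increments=[{"delta_pos": [0.6,0,0],"dr": [0,0,0],"fingers": 1},{"delta_pos": [1.2,0,0],"dr": [0,0,0],"fingers": 1},{"delta_pos": [1.7,0,0],"dr": [0,0,0],"fingers": 1},{"delta_pos": [2.1,0,0],"dr": [0,0,0],"fingers": 1},{"delta_pos": [2.1,0,0],"dr": [0,0,0],"fingers": 1}])

```text
time: 14.2
tool_pos: [0.5638, 0.1263, 0.0232]
tool_rot: [3.141, -0.001, 1.29]
contact_force: [-0.0, 1.2, 0.9]
opening: 0.0176
grip_force: 30.0
```

```bash
python3 f.py; python3 - <<'E'
from h import *
import cv2
b=viewer.read_camera('side');cv2.imwrite('pics/s2.png',b[:,:,::-1])
# brass blob: orange-yellow saturated within apron polygon
m=np.zeros(b.shape[:2],np.uint8);poly=proj('side',w(RACK,[(-112,-45,5),(-112,45,5),(-5,45,5),(-5,-45,5)])).astype(int);cv2.fillPoly(m,[poly],255)
h=cv2.cvtColor(b,cv2.COLOR_RGB2HSV);k=(m>0)&(h[...,1]>110)
ys,xs=np.nonzero(k);print(len(xs),xs.mean(),ys.mean(),xs.min(),xs.max(),ys.min(),ys.max())
for X in(-80,-60,-40):
    t=np.linspace(0,6.28,60);c=proj('side',w(RACK,np.c_[X+24*np.cos(t),24*np.sin(t),0*t+11]));print(X,c.mean(0),c.min(0),c.max(0))
E
```

```text
t 14.2 tcp [0.5638 0.1263 0.0232] dpos_cm [ 0.06  0.02 -0.09] dr [ 0.02 -0.03  0.07] F [-0.02  1.23  0.94] M [-0.197  0.12   0.013]
445 264.8674157303371 253.86966292134832 239 287 233 268
-80 [266.73649821 242.9653761 ] [256.82907238 236.54960952] [276.72671139 249.30310709]
-60 [264.43549651 248.18967983] [254.35925078 241.5561214 ] [274.59599068 254.74489309]
-40 [262.05508141 253.59432266] [251.80418122 246.73167206] [272.39178019 260.37842413]
```

Request:
step_arm(increments=[{"delta_pos": [0,0,-0.2],"dr": [0,0,0],"fingers": 1},{"delta_pos": [0,0,-1],"dr": [0,0,0],"fingers": 1},{"delta_pos": [0,0,-3],"dr": [0,0,0],"fingers": 1},{"delta_pos": [0,0,-6.5],"dr": [0,0,0],"fingers": 1},{"delta_pos": [0,0,-10.6],"dr": [0,0,0],"fingers": 1}])

```text
time: 14.88
tool_pos: [0.5631, 0.1257, 0.13]
tool_rot: [-3.14, 0.0, 1.289]
contact_force: [1.0, -0.6, -1.9]
opening: 0.0177
grip_force: 30.0
```

```bash
python3 - <<'E'
from h import *
import cv2
b=viewer.read_camera('side')
b=cv2.cvtColor(b,cv2.COLOR_RGB2BGR);o=cv2.resize(b[195:295,215:325],None,fx=6,fy=6,interpolation=2);o=np.clip(o*1.3,0,255).astype(np.uint8)
t=np.linspace(0,6.28,60)
for X in(-60,-40):
    c=(proj('side',w(RACK,np.c_[X+24*np.cos(t),24*np.sin(t),0*t+11]))+.5-[215,195])*6
    cv2.polylines(o,[c.astype(int)],True,(255,0,0) if X==-60 else (0,255,0),1)
cv2.imwrite('pics/w2.png',o)
p,y=np.array([.4435,.3467,.130]),2.904;go(p,y)
E
```

```text
t 14.93 tcp [0.5662 0.1261 0.1363] dpos_cm [ 17.79 -17.92   0.55] dr [  0.51   0.23 -92.51] F [1.88 1.34 2.87] M [ 0.04  -0.111 -0.05 ]
```

View pics/w2.png

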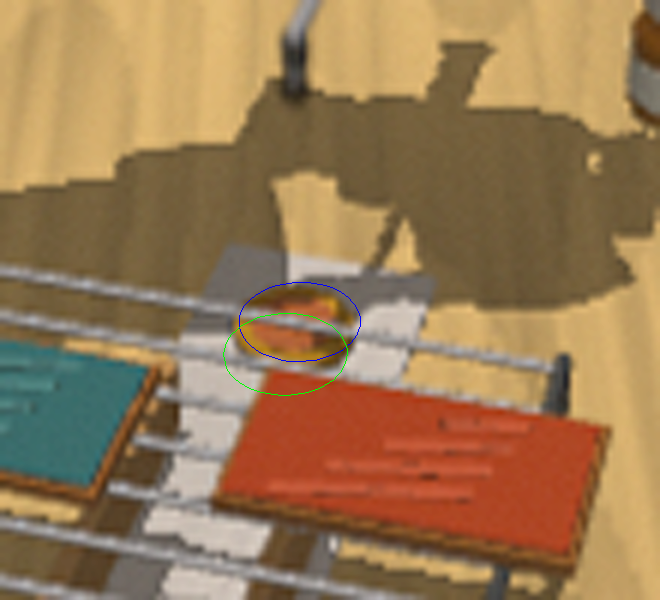

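Request:
step_arm(increments=[{"delta_pos": [1.5,-1.5,0],"dr": [0,0,-8],"fingers": 1},{"delta_pos": [4,-4,0],"dr": [0,0,-18],"fingers": 1},{"delta_pos": [6,-6,0],"dr": [0,0,-28],"fingers": 1},{"delta_pos": [8,-8,0],"dr": [0,0,-38],"fingers": 1},{"delta_pos": [10,-10,0],"dr": [0,0,-48],"fingers": 1}])

```text
time: 15.55
tool_pos: [0.4947, 0.2504, 0.1295]
tool_rot: [3.141, -0.0, 2.133]
contact_force: [0.0, 0.7, -1.3]
opening: 0.0175
grip_force: 30.0
```

```bash
cat > g.py <<'E'
from h import *
p,y=np.array([.4434,.3467,.0275]),2.904;go(p,y)
E
python3 g.py
```

```text
t 15.55 tcp [0.4947 0.2504 0.1295] dpos_cm [10.89  0.78 10.2 ] dr [ 2.000e-02  0.000e+00 -4.419e+01] F [ 0.04  0.7  -1.32] M [-0.005  0.038 -0.003]
```

Request:
step_arm(increments=[{"delta_pos": [2.5,0.2,0],"dr": [0,0,-10],"fingers": 1},{"delta_pos": [5,0.4,0],"dr": [0,0,-20],"fingers": 1},{"delta_pos": [7.5,0.6,0],"dr": [0,0,-30],"fingers": 1},{"delta_pos": [9.5,0.7,0],"dr": [0,0,-39],"fingers": 1},{"delta_pos": [10.8,0.8,0],"dr": [0,0,-44],"fingers": 1}])

```text
time: 16.18
tool_pos: [0.4444, 0.3463, 0.1294]
tool_rot: [3.141, -0.0, 2.899]
contact_force: [-0.3, 0.3, -2.1]
opening: 0.0179
grip_force: 30.0
```

Request:
step_arm(increments=[{"delta_pos": [0,0,1],"dr": [0,0,0],"fingers": 1},{"delta_pos": [0,0,3],"dr": [0,0,0],"fingers": 1},{"delta_pos": [0,0,5],"dr": [0,0,0],"fingers": 1},{"delta_pos": [0,0,6],"dr": [0,0,0],"fingers": 1},{"delta_pos": [0,0,6],"dr": [0,0,0],"fingers": 1}])

```text
time: 16.8
tool_pos: [0.4449, 0.345, 0.0684]
tool_rot: [-3.14, -0.001, 2.894]
contact_force: [0.1, 0.4, -0.8]
opening: 0.0179
grip_force: 30.0
```

```bash
python3 g.py
```

```text
t 16.8 tcp [0.4449 0.345  0.0684] dpos_cm [0.18 0.14 4.09] dr [-0.06 -0.07 -0.58] F [ 0.14  0.45 -0.84] M [0.022 0.036 0.044]
```

Correct laterally, settle, and descend to 3 mm above the floors.

Request:
step_arm(increments=[{"delta_pos": [0.18,0.14,0],"dr": [0,0,-0.55],"fingers": 1},{"delta_pos": [0.18,0.14,1],"dr": [0,0,-0.55],"fingers": 1},{"delta_pos": [0.18,0.14,2],"dr": [0,0,-0.55],"fingers": 1},{"delta_pos": [0.18,0.14,2],"dr": [0,0,-0.55],"fingers": 1},{"delta_pos": [0.18,0.14,2],"dr": [0,0,-0.55],"fingers": 1}])

```text
time: 17.42
tool_pos: [0.4437, 0.3475, 0.0491]
tool_rot: [3.142, -0.0, 2.905]
contact_force: [-0.0, -0.3, -1.3]
opening: 0.0176
grip_force: 30.0
```

```bash
python3 g.py
```

```text
t 17.43 tcp [0.4437 0.3475 0.0491] dpos_cm [ 0.01 -0.08  2.16] dr [ 0.   -0.    0.05] F [-0.04 -0.29 -1.27] M [0.02  0.034 0.023]
```

Request:
step_arm(increments=[{"delta_pos": [0,-0.06,0.8],"dr": [0,0,0],"fingers": 1},{"delta_pos": [0,-0.06,1.5],"dr": [0,0,0],"fingers": 1},{"delta_pos": [0,-0.06,1.9],"dr": [0,0,0],"fingers": 1},{"delta_pos": [0,-0.06,2],"dr": [0,0,0],"fingers": 1},{"delta_pos": [0,-0.06,2],"dr": [0,0,0],"fingers": 1}])

```text
time: 18.05
tool_pos: [0.4435, 0.3469, 0.0292]
tool_rot: [3.141, 0.0, 2.905]
contact_force: [0.4, 0.4, -2.0]
opening: 0.0173
grip_force: 30.0
```

```bash
python3 g.py
```

```text
t 18.05 tcp [0.4435 0.3469 0.0292] dpos_cm [ 0.01 -0.02  0.17] dr [0.01 0.   0.05] F [ 0.44  0.36 -2.  ] M [0.008 0.073 0.021]
```

Request:
step_arm(increments=[{"delta_pos": [0,0,0.05],"dr": [0,0,0],"fingers": 1},{"delta_pos": [0,0,0.1],"dr": [0,0,0],"fingers": 1},{"delta_pos": [0,0,0.15],"dr": [0,0,0],"fingers": 1},{"delta_pos": [0,0,0.15],"dr": [0,0,0],"fingers": 1},{"delta_pos": [0,0,0.15],"dr": [0,0,0],"fingers": 1}])

```text
time: 18.68
tool_pos: [0.4435, 0.3469, 0.0277]
tool_rot: [3.141, 0.0, 2.905]
contact_force: [-0.8, -0.3, -1.4]
opening: 0.0179
grip_force: 30.0
```

Request:
step_arm(increments=[{"delta_pos": [0,0,0.02],"dr": [0,0,0],"fingers": 1},{"delta_pos": [0,0,0.05],"dr": [0,0,0],"fingers": 1},{"delta_pos": [0,0,0.05],"dr": [0,0,0],"fingers": 1},{"delta_pos": [0,0,0.05],"dr": [0,0,0],"fingers": 1},{"delta_pos": [0,0,0.05],"dr": [0,0,0],"fingers": 1}])

```text
time: 19.3
tool_pos: [0.4435, 0.3468, 0.0272]
tool_rot: [3.141, 0.0, 2.905]
contact_force: [-0.6, -0.0, -0.5]
opening: 0.0176
grip_force: 30.0
```

Request:
step_arm(increments=[{"delta_pos": [0,0,0.04],"dr": [0,0,0],"fingers": 1},{"delta_pos": [0,0,0.04],"dr": [0,0,0],"fingers": 1},{"delta_pos": [0,0,0.04],"dr": [0,0,0],"fingers": 1},{"delta_pos": [0,0,0.04],"dr": [0,0,0],"fingers": 1},{"delta_pos": [0,0,0.04],"dr": [0,0,0],"fingers": 1}], newtons=10)

```text
time: 19.92
tool_pos: [0.4435, 0.3468, 0.0271]
tool_rot: [3.141, 0.0, 2.905]
contact_force: [-2.6, -1.7, 5.6]
opening: 0.018
grip_force: 10.0
```

Request:
step_arm(increments=[{"delta_pos": [0,0,0],"dr": [0,0,0],"fingers": 0.6},{"delta_pos": [0,0,0],"dr": [0,0,0],"fingers": 0.4},{"delta_pos": [0,0,0],"dr": [0,0,0],"fingers": 0.2},{"delta_pos": [0,0,0],"dr": [0,0,0],"fingers": 0},{"delta_pos": [0,0,0],"dr": [0,0,0],"fingers": 0}])

```text
time: 20.55
tool_pos: [0.4435, 0.3468, 0.0266]
tool_rot: [3.142, -0.0, 2.905]
contact_force: [0.0, 0.3, 0.5]
opening: 0.0455
grip_force: 0.0
```

Request:
step_arm(increments=[{"delta_pos": [0,0,-0.5],"dr": [0,0,0],"fingers": 0},{"delta_pos": [0,0,-2],"dr": [0,0,0],"fingers": 0},{"delta_pos": [0,0,-5],"dr": [0,0,0],"fingers": 0},{"delta_pos": [0,0,-9],"dr": [0,0,0],"fingers": 0},{"delta_pos": [0,0,-14],"dr": [0,0,0],"fingers": 0}])

```text
time: 21.18
tool_pos: [0.4431, 0.3466, 0.1686]
tool_rot: [-3.141, -0.0, 2.905]
contact_force: [0.8, 0.4, 0.9]
opening: 0.0461
grip_force: 0.0
```

Request:
step_arm(increments=[{"delta_pos": [3,0,-1],"dr": [0,0,0],"fingers": 0},{"delta_pos": [8,0,-2],"dr": [0,0,0],"fingers": 0},{"delta_pos": [12,0,-2],"dr": [0,0,0],"fingers": 0},{"delta_pos": [12,0,-2],"dr": [0,0,0],"fingers": 0},{"delta_pos": [12,0,-2],"dr": [0,0,0],"fingers": 0}])

```text
time: 21.8
tool_pos: [0.3274, 0.3752, 0.1877]
tool_rot: [3.14, 0.001, 2.905]
contact_force: [0.1, -0.0, -0.5]
opening: 0.0458
grip_force: 0.0
```

```bash
python3 - <<'E'
from h import *
import cv2
a=cv2.imread('pics/side0raw.png').astype(int);b=viewer.read_camera('side')[:,:,::-1].astype(int)
# register rod region shift by phase/template: orange handle + rod + rest
def orange(im):
    h=cv2.cvtColor(im.astype(np.uint8),cv2.COLOR_BGR2HSV);m=(h[...,0]<16)&(h[...,1]>190)&(h[...,2]>80)
    m=m[150:178,210:260];y,x=np.nonzero(m);return m.sum(),x.mean()+210,y.mean()+150,x.min()+210,x.max()+210
print(orange(a),orange(b))
t=lambda im:im[155:180,280:300].astype(np.uint8)
r=cv2.matchTemplate(b[150:185,274:306].astype(np.uint8),t(a),cv2.TM_CCOEFF_NORMED);print('tip',r.max(),np.unravel_index(r.argmax(),r.shape),'expect (5,6)')
d=np.abs(a-b).sum(2);print('rod box diff',np.percentile(d[150:182,212:296],[50,90,99]));print('sample/jar diff',np.percentile(d[245:290,175:230],[50,99]),np.percentile(d[255:290,255:318],[50,99]),np.percentile(d[185:218,318:342],[50,99]),np.percentile(d[365:420,250:305],[50,99]))
cv2.imwrite('pics/final.png',b)
s=robot.observe();print(s['time'],s['tool_pos'],s['contact_force'],s['opening'])
E
```

```text
(np.int64(267), np.float64(235.19101123595505), np.float64(160.0936329588015), np.int64(218), np.int64(253)) (np.int64(266), np.float64(235.4248120300752), np.float64(159.89473684210526), np.int64(218), np.int64(253))
tip 0.98568654 (np.int64(5), np.int64(6)) expect (5,6)
rod box diff [  4.  67. 168.]
sample/jar diff [ 3. 10.] [ 3. 17.] [ 3. 11.] [ 3. 11.]
21.85 [0.32772531 0.37499804 0.18733166] [-0.15706632 -0.20038114 -1.26457816] 0.04582812280222771[ WARN:0@1.143] global loadsave.cpp:1063 imwrite_ Unsupported depth image for selected encoder is fallbacked to CV_8U.
```

```bash
python3 -c "
from cell import robot;print(robot.hand_in())"
```

```text
the job is handed in; nothing more can be done
None
```

The brass weight lies flat on the apron about 32 mm clear of the mouth, pressed with an estimated 3 N at most; the rod is back in its rest as it lay, the samples, jar and tape match their starting images, and the job was handed in at about 22 s (hand-in returned no verdict).

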